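# Move a double lid to the tall tin, then lift its outer lid alone

### The job

The double lid is on the short tin: take both lids off together by the tall metal knob and lower them, still nested, onto the open tall tin until they are fully home, without dropping them. Then lift only the wooden outer lid straight up by the collar round the knob, leaving the inner lid seated in the tall tin, and finish still holding the outer lid level and at rest over the tall tin, about 9 cm above where it sat, touching nothing but your fingers; it is not put down. Leave the tins and the other things on the worktop standing where they are.

Things in the scene. Friction and masses are not known exactly. Their poses are not given: they have to be found in the camera images.
- short_tin_mouth (a point): Centre of the rim of the SHORT tin: a plain round metal storage tin, loose, 100 mm outside diameter, 94 mm inside, 70 mm high; it starts closed by the double lid. z axis up.
- tall_tin_mouth (a point): Centre of the rim of the TALL tin: same 100 mm outside and 94 mm inside diameter, loose, 100 mm high; it starts open. z axis up. Tins weigh about 0.7 kg.
- knob_centre (a point): Centre of the INNER lid's knob: upright metal cylinder, 24 mm diameter, 29 mm tall (15 mm below this point to 14 mm above), topmost part of the double lid. Lifting it carries both lids, as the outer lid rests on the inner lid's disc. It is 42 mm above a tin's rim when the lid is fully seated. z axis up.
- inner_lid: The INNER lid, metal, about 0.16 kg: disc 100 mm wide, 4 mm thick, that rests on a tin's rim; below it a tapered plug 89 mm wide (80 mm at its foot) reaches 14 mm into the mouth. A 16 mm stem and a low boss join disc and knob and pass through the outer lid's hole. Origin: centre of the disc's underside, 42 mm below the knob centre.
- collar_centre (a point): Centre of the OUTER lid's collar: upright wooden ring, 56 mm outside, 40 mm hole, 19 mm tall (9 mm below this point to 10 mm above), standing on the lid's flat top. Lifting it carries the outer lid alone. Nested, it lies 24 mm below the knob centre (18 mm above the tin's rim), and the knob stands 28 mm clear above the collar's upper edge. z axis up.
- outer_lid: The OUTER lid, wood, about 0.14 kg: flat round top 117 mm wide, 5 mm thick, lying on the inner lid's disc; a skirt, 110 mm inside, hangs 22 mm below the top, round the inner lid and the tin. It must rise about 74 mm for its skirt to pass the knob's top. Origin: centre of the top's underside, 14 mm below the collar centre.
- honey_jar: Bystander, to be left alone: glass jar with a black screw cap, 63 mm wide, 94 high. Origin at the centre of its underside.
- flat_tin: Bystander, to be left alone: low round food tin, 86 mm wide, 40 high. Origin at the centre of its underside.
- salt_mill: Bystander, to be left alone: small glass and metal salt shaker, 44 mm wide, 90 high. Origin at the centre of its underside.
- green_bowl: Bystander, to be left alone: small green bowl, 115 mm wide, 52 high. Origin at the centre of its underside.
- sardine_tin: Bystander, to be left alone: flat oblong tin, 63 x 105 mm, 26 high. Origin at the centre of its underside.
- short_tin: The short tin itself; origin at the centre of its underside.
- tall_tin: The tall tin itself; origin at the centre of its underside.
There are look-alikes about, which are no part of the job. Leave any orange or red look-alike of the outer_lid alone.

How it is judged:
On the way, in this order (a step that is already met when the one before it is completed fails the run):
1. both lids are lifted off the short tin together, nested (z of collar_centre in the frame of knob_centre between -0.028 and -0.019 m and horizontal distance between collar_centre and knob_centre below 0.008 m and z of knob_centre in the frame of short_tin_mouth above 0.062 m and contact force between each of inner_lid, outer_lid and short_tin below 0.01 N), for 0.2 s.
2. both lids sit nested and fully home on the tall tin (z of collar_centre in the frame of knob_centre between -0.028 and -0.019 m and horizontal distance between collar_centre and knob_centre below 0.008 m and horizontal distance between knob_centre and tall_tin_mouth below 0.006 m and angle between knob_centre's own z axis and vertical below 0.06 rad and z of knob_centre in the frame of tall_tin_mouth between 0.037 and 0.046 m), for 0.2 s.
At the end, for the whole second after the job is handed in: Inner lid seated in the tall tin (6 mm of centre, 5 mm in height, 0.06 rad) and untouched; outer lid gripped, at rest, 60 to 174 mm above its nested place, within 50 mm of the tin's axis, level within 0.2 rad, on nothing else; tins and bystanders within 30 mm of their starts (horizontal distance between knob_centre and tall_tin_mouth below 0.006 m and angle between knob_centre's own z axis and vertical below 0.06 rad and z of knob_centre in the frame of tall_tin_mouth between 0.037 and 0.046 m and z of collar_centre in the frame of knob_centre between 0.036 and 0.15 m and horizontal distance between collar_centre and tall_tin_mouth below 0.05 m and angle between collar_centre's own z axis and vertical below 0.2 rad and contact force between the fingers and outer_lid above 0.5 N and contact force between each of the fingers, outer_lid and inner_lid below 0.01 N and contact force between outer_lid and tall_tin below 0.01 N and linear speed of outer_lid below 0.03 m/s and linear speed of inner_lid below 0.02 m/s and angle between each of tall_tin_mouth, short_tin_mouth's own z axis and vertical below 0.05 rad and height (world z) of tall_tin_mouth below 0.105 m and height (world z) of short_tin_mouth below 0.075 m and distance of each of tall_tin_mouth, short_tin_mouth, honey_jar, flat_tin, salt_mill, green_bowl, sardine_tin from where it was at the start of the episode below 0.03 m); the arm keeps its last pose, push and grip.
It fails at once if the outer lid is taken off the inner lid while the inner lid is not seated in the tall tin (z of collar_centre in the frame of knob_centre above -0.012 m and not (horizontal distance between knob_centre and tall_tin_mouth below 0.006 m and angle between knob_centre's own z axis and vertical below 0.06 rad and z of knob_centre in the frame of tall_tin_mouth between 0.037 and 0.046 m)).
It fails at once if the lids are let go above the tall tin before they are seated (horizontal distance between knob_centre and tall_tin_mouth below 0.06 m and z of knob_centre in the frame of tall_tin_mouth above 0.048 m and contact force between the fingers and inner_lid below 0.02 N and contact force between the fingers and outer_lid below 0.02 N).
It fails at once if a tin is pushed away or tipped (distance of any of short_tin_mouth, tall_tin_mouth from where it was at the start of the episode above 0.03 m or angle between any of short_tin_mouth, tall_tin_mouth's own z axis and vertical above 0.2 rad).
It fails at once if a bystander is knocked away (distance of any of honey_jar, flat_tin, salt_mill, green_bowl, sardine_tin from where it was at the start of the episode above 0.03 m).
It also fails if it takes over 59 s, if anything falls off the work surface, if the arm or the gripper's body presses on something with over 40 N, if the wrist force passes 120 N, or if a joint passes its speed limit or range.

### The arm

A 6-joint arm with a two-finger parallel gripper is mounted at the origin on a cart in front of the work surface, level with it; the furniture and walls round the work are solid. World frame = base frame: x ahead of the robot, y to its left, z up, the work surface at z = 0. Lengths are in m, angles in rad, forces in N, time in s.
With the tool pointing down it reaches from about 0.3 to 0.775 m from the base axis. Payload 14.6 kg.
Tool frame: the origin (TCP) lies midway between the tips of the shut fingers; the grasp point (between the pads) lies 19 mm behind it (ctrl.pinch_z is the distance from the TCP to the grasp point, in m); z points along the fingers, y is the line along which they close (so a half turn about z gives the same grasp; the last joint's range is limited). The gripper opens to 94 mm and grips with 3 to 60 N. Pads are 16 mm wide; open, the fingers measure 119 mm over their backs; the gripper's body (75 mm by 177 mm) begins 78 mm behind the grasp point.
Start: joints at [-1.267, 0.3, 1.521, -0, 1.321, -0.067], TCP at [0.199, -0.513, 0.205] pointing down, gripper open.
Joint ranges: [-3.03, 3.03], [-0.79, 2.21], [0.23, 2.52], [-1.04, 4.18], [0, 3.07], [-2.55, 2.55]. Speed limits (rad/s): [2.22, 2.22, 2.57, 3.14, 3.14, 3.14].

### API

Orientations are given as [roll, pitch, yaw] about the fixed x, y, z axes, in that order (R = Rz(yaw) Ry(pitch) Rx(roll)).
In Python, from station import ctrl gives the robot as it stands.
- The arm moves only by the tool jog_arm, never from a script. Its argument "motion" is a list of rows, each a list of 7 numbers: the shift along the tool's x, y, z in m, then the turn, a rotation vector about the tool's x, y, z in rad, then the opening, from -1 (shut) to 1 (fully open). In form: [[tx, ty, tz, rx, ry, rz, gripper], ...]. A call has 1 to 5 rows; each row shifts and turns the commanded pose from where the row before left it, along the tool's axes as they then stand; what a row does not reach is not made up. A row lasts 1/10 s, in which the tool goes at most 50 mm and 8.59 degrees, less where a joint would pass 70% of its speed; a pose out of reach is approached as far as the arm can. A call is refused whole if a number of a shift passes 0.05 or a number of a turn 0.15, either way. A call with a gripper value outside its range is refused whole. The fingers move at their own pace and stop on an object; "squeeze" is the grip in N (left out, the last holds). Time passes only in rows, so rows that do not move let the fingers close. It gives the time, the measured TCP pose, the force, the opening and the grip force at its end, in the units of the state.
- ctrl.get_obs(): the state, without advancing time (a new reading comes with each control period).
- ctrl.camera(name): name is "side" or "top"; returns the picture (384x512x3 uint8, red, green, blue); there is no depth.
- ctrl.camera_model(name): a dict with "intrinsics" (3x3 intrinsics, pixels), "k1" (the pictures are not rectified: a ray, as slopes to the right and down, at radius r is drawn at 1 + k1 r^2 times it, then the intrinsics apply), "rvec" (rotation vector, rad) and "tvec" (3), from world to camera coordinates, as OpenCV has them. Camera axes: x right, y down, z forward; pixel columns grow to the right and rows downward; lengths in m; the calibration is good to about 2 mm. A picture is of the moment at which its call begins. camera_model takes no time and is no camera call.
- ctrl.hand_in(): hands the job in; it is judged then, once.
The state is a dict: "time_s": time; "qpos": joint angles; "joint_vel": joint speeds; "tau": joint torques, N m; "ee_pos": TCP position; "eef_rot": TCP orientation; "force": force on the tool from outside, world axes, zero at the start; "moment": the same for the moment, N m; "grip_width": finger opening in m; "grip_force": force on a finger pad.
Only numpy, scipy, OpenCV 4.12 (cv2) and the standard library are available. Lean on these libraries where they do the work, as an engineer would, in place of code of your own. Each camera call takes 0.05 s, during which the arm holds its last target. There are 200 camera calls.

## Working session

There is one attempt and no reset: what is moved stays moved. The work goes in short steps, Python scripts to look and compute and a tool call to move; the robot and the scene stay as the last step left them, time stands still between calls to the robot, and variables do not carry over. Pictures are saved under pics/ and viewed, at most 10 in all, crops included, and the job is handed in when it is done.

Besides the shell and the picture viewer there is one more tool, called after ">>>" as name(argument=value, ...), one argument or row to a line, values as JSON. jog_arm: Moves the arm, as the interface text tells. Its arguments: {"type":"object","properties":{"motion":{"type":"array"},"squeeze":{"type":"number"}},"required":["motion"]}

```bash
mkdir -p pics
cat > h.py <<'E'
import numpy as np, cv2
from station import ctrl
def grab(n,f):
    im=ctrl.camera(n); cv2.imwrite('pics/'+f,im[:,:,::-1]); return im
def ray(n,u,v):
    m=ctrl.camera_model(n);K=np.array(m['intrinsics']);k=m['k1']
    x,y=(u-K[0,2])/K[0,0],(v-K[1,2])/K[1,1]
    rd=np.hypot(x,y);r=rd
    for _ in range(30): r=rd/(1+k*r*r)
    s=r/rd if rd>0 else 1
    R,_=cv2.Rodrigues(np.array(m['rvec'],float));t=np.array(m['tvec'],float).ravel()
    return -R.T@t, R.T@np.array([x*s,y*s,1])
def onz(n,u,v,z):
    c,d=ray(n,u,v); return c+d*(z-c[2])/d[2]
def proj(n,p):
    m=ctrl.camera_model(n);K=np.array(m['intrinsics']);R,_=cv2.Rodrigues(np.array(m['rvec'],float))
    q=R@np.array(p)+np.array(m['tvec'],float).ravel();x,y=q[:2]/q[2];f=1+m['k1']*(x*x+y*y)
    return K[0,0]*x*f+K[0,2],K[1,1]*y*f+K[1,2]
E
python3 - <<'E'
from h import *
a=grab('side','s0.png');b=grab('top','t0.png')
cv2.imwrite('pics/st0.png',cv2.resize(np.hstack([a,b])[:,:,::-1],(800,300)))
print(ctrl.get_obs())
for n in('side','top'):
    print(n,ray(n,256,192),ctrl.camera_model(n)['intrinsics'])
E
```

```text
{'time_s': 0.1, 'qpos': array([-1.26659174e+00,  3.00369749e-01,  1.52152589e+00,  4.74846824e-05,
        1.32067708e+00, -6.66004623e-02]), 'joint_vel': array([-6.43629163e-05,  3.86629567e-04, -2.71322715e-03,  1.14050296e-03,
        3.72267122e-05, -1.59684876e-04]), 'tau': array([ 5.93838849e-04, -5.32650197e+01, -3.53283226e+01,  7.10016349e-02,
        2.35162867e-02, -4.56341559e-05]), 'ee_pos': array([ 0.19924046, -0.51239522,  0.20496527]), 'eef_rot': array([-3.14061782e+00, -1.11118393e-04,  3.70793224e-01]), 'force': array([-0.30900639,  0.17037597, -0.64664524]), 'moment': array([-0.0157316 ,  0.0348854 , -0.03912303]), 'grip_force': 0.0, 'grip_width': 0.0940135146735482}
side (array([0.29729073, 1.25045674, 0.91120011]), array([ 0.13084735, -0.86324423, -0.48755326])) [[492.59614768   0.         255.73535874]
 [  0.         492.59614768 194.1766886 ]
 [  0.           0.           1.        ]]
top (array([-0.05727419, -0.38690311,  1.53079833]), array([ 0.3905315 ,  0.11882746, -0.91324377])) [[481.05434151   0.         245.09052928]
 [  0.         481.05434151 197.58300789]
 [  0.           0.           1.        ]]
```

View pics/t0.png

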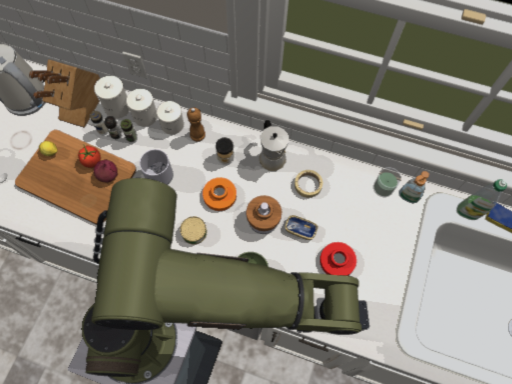

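View pics/s0.png

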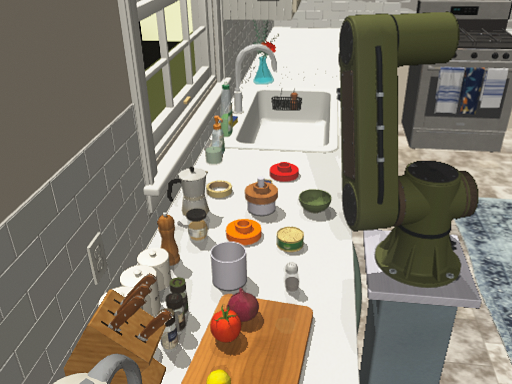

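Candidates for the double lid in the top view are the brown wooden lid with a metal knob at (264,212), the orange look-alike at (219,193) and the red look-alike at (338,260). The brown one fits the description; in the side view it is at (262,192). The open grey tin at top (156,168) / side (229,265) is the tall tin. I'll check the choice in close crops and measure.

Run:
```python
from h import *
t=cv2.imread('pics/t0.png');s=cv2.imread('pics/s0.png')
def crop(i,u,v,w=64): return cv2.resize(i[v-w//2:v+w//2,u-w//2:u+w//2],(390,290) if 0 else (300,300),interpolation=cv2.INTER_CUBIC)
cv2.imwrite('pics/c0.png',np.vstack([np.hstack([crop(t,264,210),crop(t,156,168)]),np.hstack([crop(s,262,194),crop(s,229,267)])]))
print('knob top',onz('top',264,207,.126),'side',onz('side',262,181,.126))
print('tall rim top',onz('top',156,160,.1),'side',onz('side',229,254,.1))
# bystanders
for n,n2,p,h in [('honey','top',(225,146),.094),('salt','side',(291,266),.09),('bowl','side',(315,196),.052),('flat','top',(193,229),.04),('sard','top',(301,228),.026),('ringhoop','top',(309,181),.02),('board','top',(78,175),.02),('orange','top',(219,192),.03)]:
    print(n,onz(n2,*p,h))
```

```text
knob top [ 0.50287664 -0.24481841  0.126     ] side [ 0.49865046 -0.21820465  0.126     ]
tall rim top [0.55403873 0.15425627 0.1       ] side [0.53912674 0.17045357 0.1       ]
honey [ 0.68447858 -0.04407351  0.094     ]
salt [0.36601958 0.18965784 0.09      ]
bowl [ 0.31780852 -0.26667925  0.052     ]
flat [ 0.38547273 -0.04118656  0.04      ]
sard [ 0.51231807 -0.37446165  0.026     ]
ringhoop [ 0.68958786 -0.35018273  0.02      ]
board [0.44297219 0.41847597 0.02      ]
orange [ 0.54242066 -0.07240428  0.03      ]
```

View pics/c0.png

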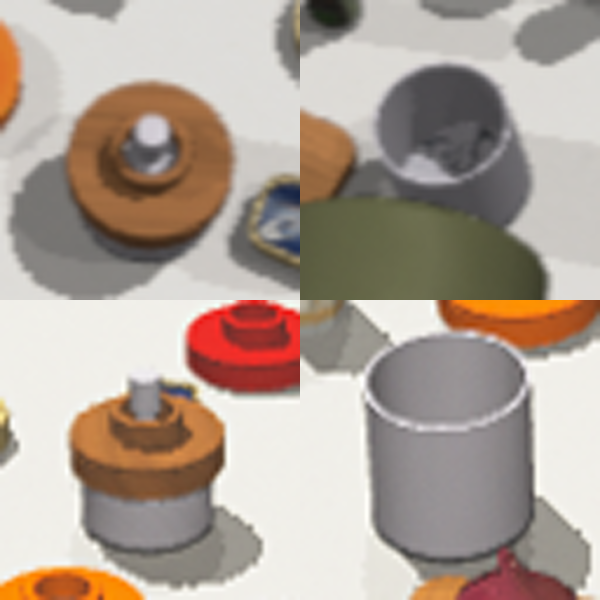

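The crop shows the brown wooden lid with its steel knob nested on the short grey tin. The knob top is at top (264.4,205.7) / side (260.9,178.2). The tall tin is open and empty, with its rim centre at top (154.9,162.4) / side (228.4,252.3). I'll refine both by casting points onto their known planes.

Run:
```python
from h import *
from scipy.optimize import least_squares
def tri(a,b):
    (c1,d1),(c2,d2)=ray('top',*a),ray('side',*b);d1/=np.linalg.norm(d1);d2/=np.linalg.norm(d2)
    s=np.linalg.lstsq(np.c_[d1,-d2],c2-c1,rcond=None)[0];p,q=c1+s[0]*d1,c2+s[1]*d2
    return (p+q)/2,np.linalg.norm(p-q)
print('knobtop',tri((264.4,205.7),(260.9,178.2)),'rim',tri((154.9,162.4),(228.4,252.3)))
def onzs(n,P,z): return np.array([onz(n,u,v,z)[:2] for u,v in P])
def circ(X,r=None):
    f=(lambda p:np.hypot(*(X-p[:2]).T)-(p[2] if r is None else r))
    o=least_squares(f,[*X.mean(0)]+([.05] if r is None else []),loss='soft_l1',f_scale=.002);return o.x,np.abs(o.fun).mean()
S=cv2.imread('pics/s0.png');T=cv2.imread('pics/t0.png')
# rim bright pixels (side): 
g=S.min(2).astype(int);pts=[]
m=np.zeros_like(g,bool);m[240:275,208:250]=1
# lower (near) arc: brightest in column, in rows 254..268
for u in range(213,246):
    col=g[254:270,u];pts.append((u,254+col.argmax()+0.0))
print('near rim arc',circ(onzs('side',pts,.1),.0485), circ(onzs('side',pts,.1)))
# lid top disc from wood mask: convex hull far half in each view (upper edge = far edge of top face, z .079)
for n,I,(u0,v0) in (('side',S,(262,194)),('top',T,(264,210))):
    hsv=cv2.cvtColor(I,cv2.COLOR_BGR2HSV);m=cv2.inRange(hsv,(5,90,40),(18,190,230));k=np.zeros_like(m);k[v0-32:v0+32,u0-26:u0+26]=255;m&=k
    c=max(cv2.findContours(m,0,1)[0],key=cv2.contourArea)[:,0].astype(float)
    C=onzs(n,c,.079)
    # keep hull points on far side
    cam=ray(n,0,0)[0][:2];h=cv2.convexHull(c.astype(np.float32))[:,0]
    cen,_=circ(onzs(n,h,.079)); H=onzs(n,h,.079); far=((H-cen[:2])@(cen[:2]-cam))>-.01
    print(n,'wood bbox',c.min(0),c.max(0),'far arc',circ(H[far],.0585),far.sum())
```

```text
knobtop (array([ 0.50717869, -0.24428074,  0.12329517]), np.float64(0.0026207106594452706)) rim (array([0.54507753, 0.15577442, 0.09523496]), np.float64(0.002615316737552635))
near rim arc (array([0.54514263, 0.15899396]), np.float64(0.0008372036789767532)) (array([0.54479753, 0.1600348 , 0.04755567]), np.float64(0.0008444267055843453))
side wood bbox [245. 182.] [277. 204.] far arc (array([ 0.50504574, -0.24178314]), np.float64(0.0013868799375748564)) 10
top wood bbox [246. 196.] [280. 230.] far arc (array([ 0.50363174, -0.24434923]), np.float64(0.001013507653998868)) 13
```

>>> jog_arm(
  motion=[
    [0.02,-0.008,0,0,0,0,1],
    [0.04,-0.015,0,0,0,0,1],
    [0.04,-0.015,0,0,0,0,1],
    [0.04,-0.015,0,0,0,0,1],
    [0.04,-0.015,0,0,0,0,1],
  ],
)

```text
time_s: 0.6
ee_pos: [0.3433, -0.3826, 0.2053]
eef_rot: [-3.141, 0.0, 0.371]
force: [0.8, 0.1, -0.6]
grip_width: 0.0942
grip_force: 0.0
```

>>> jog_arm(
  motion=[
    [0.04,-0.015,0,0,0,0,1],
    [0.04,-0.015,0,0,0,0,1],
    [0.04,-0.015,0,0,0,0,1],
    [0.04,-0.015,0,0,0,0,1],
    [0.02,-0.005,0,0,0,0,1],
  ],
)

```text
time_s: 1.1
ee_pos: [0.4884, -0.2557, 0.2052]
eef_rot: [-3.141, 0.0, 0.373]
force: [0.1, -1.1, 0.2]
grip_width: 0.0942
grip_force: 0.0
```

>>> jog_arm(
  motion=[
    [0.02,-0.005,0.01,0,0,0,1],
    [0,0,0.02,0,0,0,1],
    [0,0,0.02,0,0,0,1],
    [0,0,0.018,0,0,0,1],
    [0,0,0,0,0,0,1],
  ],
)

```text
time_s: 1.6
ee_pos: [0.5024, -0.2456, 0.135]
eef_rot: [-3.138, 0.003, 0.371]
force: [-0.6, -0.5, 0.3]
grip_width: 0.094
grip_force: 0.0
```

Run:
```python
from h import *
a=grab('side','s1.png')[:,:,::-1].copy();b=grab('top','t1.png')[:,:,::-1].copy()
o=ctrl.get_obs();p=o['ee_pos'];print(p,o['grip_width'])
def crop(i,u,v,w=80): return cv2.resize(i[v-w//2:v+w//2,u-w//2:u+w//2],(400,400),interpolation=cv2.INTER_CUBIC)
print(proj('side',p),proj('top',p))
cv2.imwrite('pics/c1.png',np.hstack([crop(a,262,185),crop(b,264,205)]))
```

```text
[ 0.50350073 -0.24633662  0.13776081] 0.09371651090069341
(np.float64(261.65289738150045), np.float64(174.1024724905117)) (np.float64(264.64242697950726), np.float64(205.55191979363656))
```

View pics/c1.png

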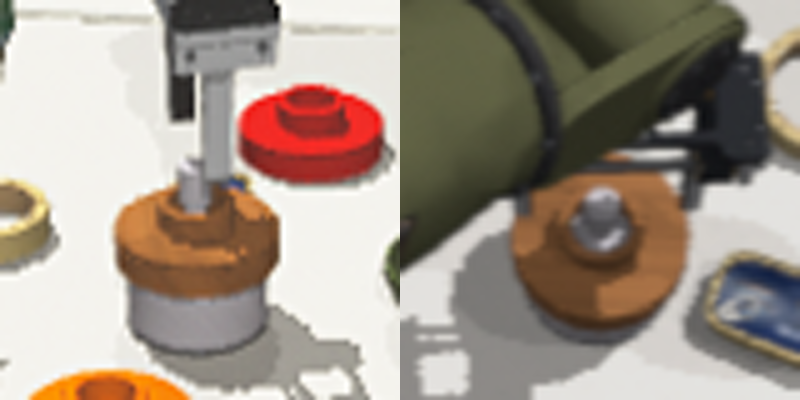

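The picture shows the open fingers straddling the knob, with the far tip near side (258,168) and the near tip near (265,181). The knob top is at side (260.5,177.6), so the centre is off by only about 3 mm in x. I'll correct, descend and close slowly.

>>> jog_arm(
  motion=[
    [0.003,-0.001,0.01,0,0,0,1],
    [0,0,0.012,0,0,0,1],
    [0,0,0.008,0,0,0,1],
    [0,0,0.003,0,0,0,1],
    [0,0,0,0,0,0,1],
  ],
)

```text
time_s: 2.2
ee_pos: [0.5057, -0.2442, 0.1039]
eef_rot: [-3.141, 0.001, 0.371]
force: [0.3, -0.5, 0.2]
grip_width: 0.094
grip_force: 0.0
```

>>> jog_arm(
  motion=[
    [0,0,0,0,0,0,0.2],
    [0,0,0,0,0,0,0],
    [0,0,0,0,0,0,-0.2],
    [0,0,0,0,0,0,-0.35],
    [0,0,0,0,0,0,-0.5],
  ],
  squeeze=8,
)

```text
time_s: 2.7
ee_pos: [0.5059, -0.2443, 0.1046]
eef_rot: [3.141, -0.0, 0.371]
force: [-0.5, -0.6, 0.7]
grip_width: 0.0573
grip_force: 0.0
```

>>> jog_arm(
  motion=[
    [0,0,0,0,0,0,-0.6],
    [0,0,0,0,0,0,-0.7],
    [0,0,0,0,0,0,-0.8],
    [0,0,0,0,0,0,-0.9],
    [0,0,0,0,0,0,-1],
  ],
  squeeze=20,
)

```text
time_s: 3.2
ee_pos: [0.5059, -0.2442, 0.1044]
eef_rot: [-3.141, 0.0, 0.371]
force: [0.3, 0.4, 0.7]
grip_width: 0.0234
grip_force: 20.0
```

>>> jog_arm(
  motion=[
    [0,0,-0.003,0,0,0,-1],
    [0,0,-0.007,0,0,0,-1],
    [0,0,-0.01,0,0,0,-1],
    [0,0,-0.015,0,0,0,-1],
    [0,0,-0.015,0,0,0,-1],
  ],
  squeeze=25,
)

```text
time_s: 3.7
ee_pos: [0.5059, -0.2443, 0.1557]
eef_rot: [3.141, -0.0, 0.371]
force: [0.8, 0.1, -3.5]
grip_width: 0.0234
grip_force: 25.0
```

>>> jog_arm(
  motion=[
    [0,0,-0.015,0,0,0,-1],
    [0,0,-0.02,0,0,0,-1],
    [0,0,-0.02,0,0,0,-1],
    [0,0,-0.01,0,0,0,-1],
    [0,0,0,0,0,0,-1],
  ],
)

```text
time_s: 4.2
ee_pos: [0.5063, -0.2445, 0.221]
eef_rot: [3.14, -0.002, 0.371]
force: [0.6, -0.0, -3.5]
grip_width: 0.0235
grip_force: 25.0
```

Run:
```python
from h import *
a=grab('side','s2.png')[:,:,::-1].copy();b=grab('top','t2.png')[:,:,::-1].copy()
o=ctrl.get_obs();print(o['ee_pos'],o['force'],o['grip_force'],o['eef_rot'])
cv2.imwrite('pics/c2.png',np.hstack([cv2.resize(i[v-60:v+60,u-60:u+60],(400,400),interpolation=cv2.INTER_CUBIC) for i,u,v in((a,262,165),(b,262,195))]))
```

```text
[ 0.50566498 -0.2441578   0.21881543] [-0.3441001   0.29098826 -3.8507979 ] 24.99932898617317 [-3.14098658e+00  4.81135011e-04  3.70787422e-01]
```

View pics/c2.png

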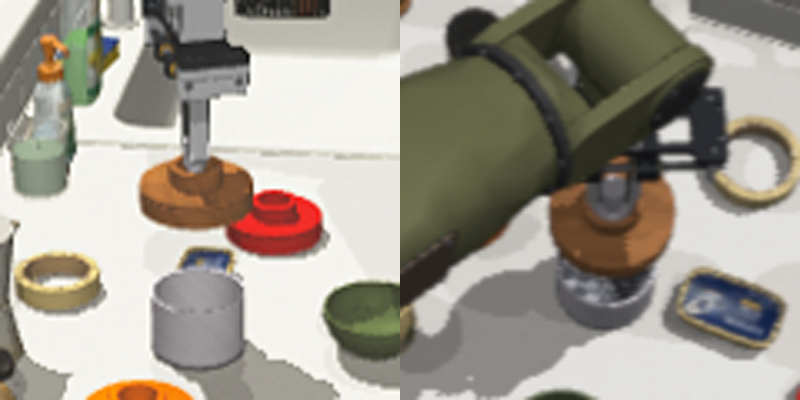

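Side view: both lids hang nested and level from the fingers at about (258,163). The short tin is open and in place near (260,200), and the load of about 3.3 N matches both lids. Now I'll carry them across.

>>> jog_arm(
  motion=[
    [0.005,-0.01,0,0,0,0,-1],
    [0.01,-0.02,0,0,0,0,-1],
    [0.015,-0.03,0,0,0,0,-1],
    [0.015,-0.03,0,0,0,0,-1],
    [0.015,-0.03,0,0,0,0,-1],
  ],
)

```text
time_s: 4.8
ee_pos: [0.5179, -0.1087, 0.2186]
eef_rot: [-3.141, 0.001, 0.371]
force: [-0.1, -0.5, -3.2]
grip_width: 0.0233
grip_force: 25.0
```

>>> jog_arm(
  motion=[
    [0.015,-0.03,0,0,0,0,-1],
    [0.015,-0.03,0,0,0,0,-1],
    [0.015,-0.03,0,0,0,0,-1],
    [0.015,-0.03,0,0,0,0,-1],
    [0.015,-0.03,0,0,0,0,-1],
  ],
)

```text
time_s: 5.3
ee_pos: [0.5333, 0.0583, 0.2187]
eef_rot: [-3.141, 0.001, 0.371]
force: [1.2, -0.6, -3.8]
grip_width: 0.0237
grip_force: 25.0
```

>>> jog_arm(
  motion=[
    [0.015,-0.03,0,0,0,0,-1],
    [0.015,-0.03,0,0,0,0,-1],
    [0.01,-0.02,0,0,0,0,-1],
    [0.005,-0.01,0,0,0,0,-1],
    [0,0,0,0,0,0,-1],
  ],
)

```text
time_s: 5.8
ee_pos: [0.5427, 0.1576, 0.2187]
eef_rot: [-3.141, 0.001, 0.372]
force: [0.2, -0.5, -2.8]
grip_width: 0.0231
grip_force: 25.0
```

Run:
```python
from h import *
a=grab('side','s3.png')[:,:,::-1].copy();b=grab('top','t3.png')[:,:,::-1].copy()
o=ctrl.get_obs();print(o['ee_pos'],o['force'],o['grip_force'],o['eef_rot'])
p=o['ee_pos'];print(proj('side',p),proj('top',p))
cv2.imwrite('pics/c3.png',np.hstack([cv2.resize(i[v-60:v+60,u-60:u+60],(400,400),interpolation=cv2.INTER_CUBIC) for i,u,v in((a,229,245),(b,160,160))]))
```

```text
[0.54300167 0.15588874 0.21909733] [-0.59162911 -0.18309659 -4.11456326] 24.9992691436546 [3.14146991e+00 7.22370115e-04 3.70662155e-01]
(np.float64(226.79006931924107), np.float64(214.4564052541244)) (np.float64(147.45136739026827), np.float64(144.9229517424657))
```

View pics/c3.png

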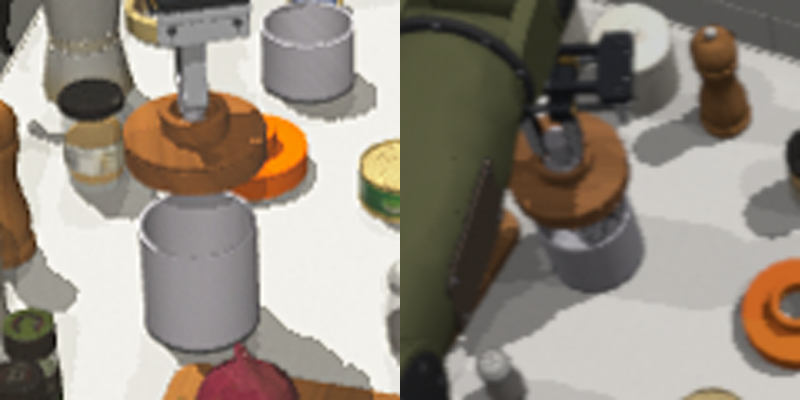

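Run:
```python
from h import *
from scipy.optimize import least_squares
print('top rim c',onz('top',154.9,162.4,.1),'side rim c',onz('side',228.4,252.3,.1))
S=cv2.imread('pics/s3.png');S0=cv2.imread('pics/s0.png');T0=cv2.imread('pics/t0.png')
# lid u extent (widest, wood mask) & tin body edges in side
hsv=cv2.cvtColor(S,cv2.COLOR_BGR2HSV);m=cv2.inRange(hsv,(5,90,40),(18,200,230));m[:,:206]=0;m[:,251:]=0;m[:212]=0;m[246:]=0
def sub(row,u0,sgn):  # subpixel strongest gradient near u0
    g=np.gradient(cv2.GaussianBlur(S0,(1,3),0)[row].astype(float).sum(1)) ; w=np.abs(g[u0-5:u0+6]);w[w<w.max()*.3]=0
    return (w*np.arange(u0-5,u0+6)).sum()/w.sum()
for row in (264,270,276): print(row,sub(row,212,1),sub(row,246,-1))
ys,xs=np.where(m>0);print('lid extent by row',[(r,xs[ys==r].min(),xs[ys==r].max()) for r in range(222,242,3) if (ys==r).any()])
# body edges predicted: for tin centre c, tangent rays at height z
def edges(n,c,r,z):
    P=[proj(n,(c[0]+r*np.cos(a),c[1]+r*np.sin(a),z)) for a in np.linspace(0,6.28,181)];P=np.array(P);return P[:,0].min(),P[:,0].max(),P[:,1].min(),P[:,1].max()
print('pred rim bbox side',edges('side',(.545,.158),.05,.1),'top',edges('top',(.545,.158),.05,.1))
print('pred lid bbox side(skirt foot,top)',edges('side',(.5435,.1565),.0585,.168),edges('side',(.5435,.1565),.0585,.195))
# top rim inner/outer rows in t0: brightness profile along column u=155
print('T0 col155',T0[140:192,155].sum(1)//3)
print('S0 col228',S0[236:275,228].sum(1)//3); print('T0 row160',T0[160,132:182].sum(1)//3)
```

```text
top rim c [0.5444888  0.15407012 0.1       ] side rim c [0.5422799  0.16288865 0.1       ]
264 210.85846560846562 246.41359773371104
270 211.45091514143095 246.48614609571788
276 211.61198738170347 246.55407407407407
lid extent by row [(222, np.int64(206), np.int64(248)), (225, np.int64(206), np.int64(248)), (228, np.int64(206), np.int64(248)), (231, np.int64(206), np.int64(249)), (234, np.int64(207), np.int64(247)), (237, np.int64(209), np.int64(245)), (240, np.int64(213), np.int64(242))]
pred rim bbox side (np.float64(209.77158108886343), np.float64(245.72961929519897), np.float64(240.88232313935265), np.float64(262.1799200876244)) top (np.float64(138.933930528491), np.float64(168.81914357675453), np.float64(148.83784297814435), np.float64(175.34100252729553))
pred lid bbox side(skirt foot,top) (np.float64(205.79025507446948), np.float64(248.88396640835882), np.float64(219.02748599008717), np.float64(242.98141295685642)) (np.float64(205.14753244741516), np.float64(248.67418465381076), np.float64(210.8558318677578), np.float64(234.40490290797828))
T0 col155 [185 197 198 197 197 197 197 199 209 169  99  75  75  75  75  75  75  76
  74  73  74  72  73  88  90  80  81  90  79  75  84  85 104 153 180 108
  78  75  75  73  72  79  89  90  91  91  91  92  91  92  92  92]
S0 col228 [ 81  82  79  91 152 199 167 145 147 148 148 149 149 148 148 148 149 148
 148 149 149 148 148 148 146 174 203 145 148 150 151 150 150 149 150 149
 150 149 149]
T0 row160 [218 217 217 217 216 216 212 203 175 117 106 104 102 100  96  89  79  76
  76  77  77  77  76  74  71  72  72  72  72  71  71  70  70  70  74 107
 155 195 215 218 219 219 218 218 218 218 218 218 219 219]
```

The lid hangs level at side (227,214–240). The tin rim agrees between views at about (0.544, 0.158, 0.100), so only a 1–2 mm trim is needed. I'll descend slowly and watch the force.

>>> jog_arm(
  motion=[
    [0.0015,-0.001,0.01,0,0,0,-1],
    [0,0,0.02,0,0,0,-1],
    [0,0,0.02,0,0,0,-1],
    [0,0,0.009,0,0,0,-1],
    [0,0,0,0,0,0,-1],
  ],
)

```text
time_s: 6.4
ee_pos: [0.5437, 0.1572, 0.159]
eef_rot: [-3.141, 0.002, 0.37]
force: [0.3, -0.6, -3.3]
grip_width: 0.0234
grip_force: 25.0
```

>>> jog_arm(
  motion=[
    [0,0,0.003,0,0,0,-1],
    [0,0,0.003,0,0,0,-1],
    [0,0,0.003,0,0,0,-1],
    [0,0,0.002,0,0,0,-1],
    [0,0,0,0,0,0,-1],
  ],
)

```text
time_s: 6.9
ee_pos: [0.5442, 0.158, 0.1493]
eef_rot: [-3.142, 0.0, 0.371]
force: [0.8, 0.1, -3.0]
grip_width: 0.0234
grip_force: 25.0
```

>>> jog_arm(
  motion=[
    [0,0,0.002,0,0,0,-1],
    [0,0,0.002,0,0,0,-1],
    [0,0,0.002,0,0,0,-1],
    [0,0,0,0,0,0,-1],
    [0,0,0,0,0,0,-1],
  ],
)

```text
time_s: 7.4
ee_pos: [0.5442, 0.158, 0.1434]
eef_rot: [-3.142, 0.0, 0.371]
force: [-0.7, 0.6, -4.0]
grip_width: 0.0234
grip_force: 25.0
```

>>> jog_arm(
  motion=[
    [0,0,0.002,0,0,0,-1],
    [0,0,0.002,0,0,0,-1],
    [0,0,0.001,0,0,0,-1],
    [0,0,0,0,0,0,-1],
    [0,0,0,0,0,0,-1],
  ],
)

```text
time_s: 7.9
ee_pos: [0.5443, 0.158, 0.1384]
eef_rot: [3.142, 0.0, 0.371]
force: [-0.1, 0.0, -3.2]
grip_width: 0.0236
grip_force: 25.0
```

>>> jog_arm(
  motion=[
    [0,0,0.001,0,0,0,-1],
    [0,0,0.001,0,0,0,-1],
    [0,0,0.001,0,0,0,-1],
    [0,0,0,0,0,0,-1],
    [0,0,0,0,0,0,-1],
  ],
)

```text
time_s: 8.4
ee_pos: [0.5442, 0.1579, 0.1354]
eef_rot: [3.142, 0.0, 0.371]
force: [-0.8, 0.2, -3.3]
grip_width: 0.0233
grip_force: 25.0
```

>>> jog_arm(
  motion=[
    [0,0,0.001,0,0,0,-1],
    [0,0,0.0005,0,0,0,-1],
    [0,0,0,0,0,0,-1],
    [0,0,0,0,0,0,-1],
    [0,0,0,0,0,0,-1],
  ],
)

```text
time_s: 8.9
ee_pos: [0.5444, 0.158, 0.1344]
eef_rot: [3.142, -0.001, 0.371]
force: [-3.2, -0.6, 5.7]
grip_width: 0.0234
grip_force: 25.0
```

Contact came exactly at the seated height (TCP 0.1344, knob at about 0.142). Releasing gently.

>>> jog_arm(
  motion=[
    [0,0,0,0,0,0,-0.4],
    [0,0,0,0,0,0,-0.3],
    [0,0,0,0,0,0,0],
    [0,0,0,0,0,0,0.4],
    [0,0,0,0,0,0,0.4],
  ],
  squeeze=5,
)

```text
time_s: 9.4
ee_pos: [0.5442, 0.158, 0.1339]
eef_rot: [-3.142, 0.0, 0.371]
force: [0.2, -0.4, -0.6]
grip_width: 0.0535
grip_force: 0.0
```

Run:
```python
from h import *
a=grab('side','s4.png')[:,:,::-1].copy();b=grab('top','t4.png')[:,:,::-1].copy()
o=ctrl.get_obs();p=o['ee_pos'];print(p,o['force'],o['grip_width'])
print('knob top px pred',proj('side',(.544,.158,.156)),proj('top',(.544,.158,.156)))
cv2.imwrite('pics/c4.png',np.hstack([cv2.resize(i[v-40:v+40,u-40:u+40],(400,400),interpolation=cv2.INTER_CUBIC) for i,u,v in((a,229,245),(b,155,160))]))
```

```text
[0.54426626 0.15795781 0.13392132] [-0.15536333 -0.07788174 -0.17633263] 0.06162195207312746
knob top px pred (np.float64(227.2741074147217), np.float64(234.51036962113284)) (np.float64(150.68667279162298), np.float64(154.15599134843805))
```

View pics/c4.png

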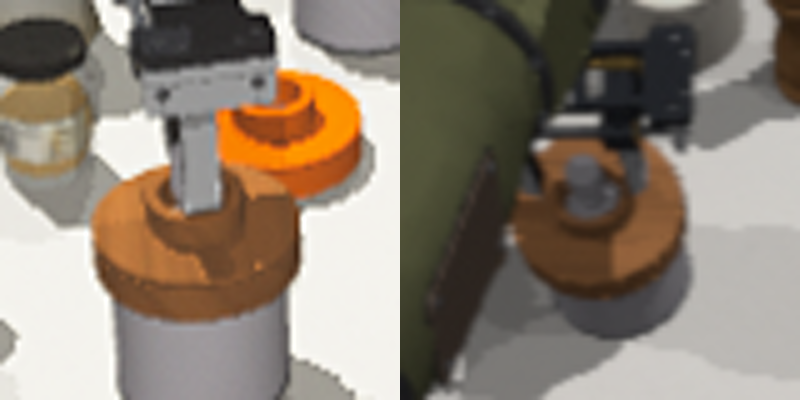

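The lids sit level and home: lid at side (228,250), its knob between the opened fingers. Top view: knob at (152,158). Next I'll open fully, lower to the collar and close.

>>> jog_arm(
  motion=[
    [0,0,0,0,0,0,1],
    [0,0,0,0,0,0,1],
    [0,0,0,0,0,0,1],
    [0,0,0,0,0,0,1],
    [0,0,0,0,0,0,1],
  ],
)

```text
time_s: 10.0
ee_pos: [0.5442, 0.158, 0.1339]
eef_rot: [3.142, 0.0, 0.371]
force: [0.2, -0.1, -0.0]
grip_width: 0.0935
grip_force: 0.0
```

>>> jog_arm(
  motion=[
    [0,0,0.006,0,0,0,1],
    [0,0,0.008,0,0,0,1],
    [0,0,0.005,0,0,0,1],
    [0,0,0.0025,0,0,0,1],
    [0,0,0,0,0,0,1],
  ],
)

```text
time_s: 10.5
ee_pos: [0.5441, 0.1579, 0.1119]
eef_rot: [-3.141, 0.001, 0.371]
force: [0.2, 0.3, 0.1]
grip_width: 0.0939
grip_force: 0.0
```

>>> jog_arm(
  motion=[
    [0,0,0,0,0,0,0.5],
    [0,0,0,0,0,0,0.35],
    [0,0,0,0,0,0,0.25],
    [0,0,0,0,0,0,0.2],
    [0,0,0,0,0,0,0.15],
  ],
)

```text
time_s: 11.0
ee_pos: [0.5443, 0.158, 0.1125]
eef_rot: [3.142, -0.0, 0.371]
force: [0.6, 0.7, 0.7]
grip_width: 0.0576
grip_force: 0.2
```

>>> jog_arm(
  motion=[
    [0,0,0,0,0,0,0.1],
    [0,0,0,0,0,0,0.05],
    [0,0,0,0,0,0,-0.2],
    [0,0,0,0,0,0,-0.5],
    [0,0,0,0,0,0,-1],
  ],
)

```text
time_s: 11.5
ee_pos: [0.5443, 0.158, 0.1125]
eef_rot: [3.142, -0.0, 0.371]
force: [-0.4, -0.2, 1.0]
grip_width: 0.0565
grip_force: 5.0
```

Gripped at 56 mm, which is the collar's width. Firming the grip, then lifting straight up 90 mm.

>>> jog_arm(
  motion=[
    [0,0,0,0,0,0,-1],
    [0,0,0,0,0,0,-1],
    [0,0,-0.002,0,0,0,-1],
    [0,0,-0.004,0,0,0,-1],
    [0,0,-0.006,0,0,0,-1],
  ],
  squeeze=15,
)

```text
time_s: 12.0
ee_pos: [0.544, 0.1579, 0.1245]
eef_rot: [-3.141, 0.001, 0.371]
force: [0.3, 0.2, -1.3]
grip_width: 0.0558
grip_force: 15.0
```

>>> jog_arm(
  motion=[
    [0,0,-0.008,0,0,0,-1],
    [0,0,-0.008,0,0,0,-1],
    [0,0,-0.008,0,0,0,-1],
    [0,0,-0.008,0,0,0,-1],
    [0,0,-0.008,0,0,0,-1],
  ],
)

```text
time_s: 12.5
ee_pos: [0.5442, 0.158, 0.1653]
eef_rot: [3.142, -0.0, 0.371]
force: [-0.7, 0.0, -1.4]
grip_width: 0.0562
grip_force: 15.0
```

>>> jog_arm(
  motion=[
    [0,0,-0.01,0,0,0,-1],
    [0,0,-0.01,0,0,0,-1],
    [0,0,-0.01,0,0,0,-1],
    [0,0,-0.008,0,0,0,-1],
    [0,0,0,0,0,0,-1],
  ],
)

```text
time_s: 13.0
ee_pos: [0.5447, 0.1581, 0.2038]
eef_rot: [3.141, -0.002, 0.371]
force: [1.4, 0.9, -2.0]
grip_width: 0.0564
grip_force: 15.0
```

>>> jog_arm(
  motion=[
    [0,0,0,0,0,0,-1],
    [0,0,0,0,0,0,-1],
    [0,0,0,0,0,0,-1],
    [0,0,0,0,0,0,-1],
    [0,0,0,0,0,0,-1],
  ],
)

```text
time_s: 13.5
ee_pos: [0.5442, 0.158, 0.2023]
eef_rot: [-3.142, 0.0, 0.371]
force: [-0.9, -0.6, -3.5]
grip_width: 0.0563
grip_force: 15.0
```

Run:
```python
from h import *
a=grab('side','s5.png')[:,:,::-1].copy();b=grab('top','t5.png')[:,:,::-1].copy()
o=ctrl.get_obs();print(o['ee_pos'],o['force'],o['grip_force'],o['joint_vel'].round(3))
cv2.imwrite('pics/c5.png',np.hstack([cv2.resize(i[v-60:v+60,u-60:u+60],(400,400),interpolation=cv2.INTER_CUBIC) for i,u,v in((a,229,235),(b,160,160))]))
```

```text
[0.54421936 0.15795971 0.2023781 ] [-0.10203048  0.02622077 -2.49642203] 14.999741355422884 [ 0.001 -0.001 -0.002  0.     0.001 -0.002]
```

View pics/c5.png

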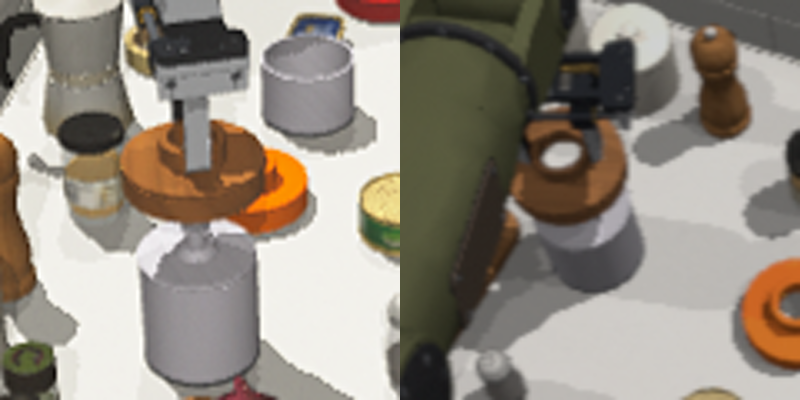

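The outer lid is held level at side (228,224), clear of the knob below. The inner lid is seated flat on the tall tin at side (228,247), and the other things have not moved.

```bash
python3 -c "
from station import ctrl
print(ctrl.hand_in())"
```

```text
the job is handed in; nothing more can be done
None
```

I handed the job in at about 13.6 s of the 59 s allowed; the judge returned no verdict. The inner lid looks fully seated in the tall tin, and the outer lid is held level and still about 9 cm above where it sat. In the last pictures the tins and the nearby things look unmoved.

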